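# Close and lock the service panel of a valve module

### The arm

A 6-joint arm with a two-finger parallel gripper is mounted at the origin on the work surface. World frame = base frame: x ahead of the robot, y to its left, z up, the work surface at z = 0. Lengths are in m, angles in rad, forces in N, time in s.
With the tool pointing down it reaches from about 0.35 to 0.975 m from the base axis. Payload 7.1 kg.
Tool frame: the origin (TCP) lies midway between the tips of the shut fingers; the grasp point (between the pads) lies 19 mm behind it; z points along the fingers, y is the line along which they close (so a half turn about z gives the same grasp; the last joint's range is limited). The gripper opens to 88 mm and grips with 3 to 60 N. Pads are 20 mm wide; open, the fingers measure 115 mm over their backs; the gripper's body (75 mm by 178 mm) begins 61 mm behind the grasp point.
Start: joints at [-1.122, 0.423, 1.63, -0, 1.089, -0.019], TCP at [0.282, -0.558, 0.223] pointing down, gripper open.
Joint ranges: [-3, 3], [-0.9, 2.11], [0.09, 2.58], [-1.31, 4.45], [0.11, 2.69], [-2.54, 2.54]. Speed limits (rad/s): [2.39, 2.39, 3.01, 3.14, 3.14, 3.14].

### API

Orientations are given as a rotation vector (axis times angle).
In Python, from bench import ctrl, eyes, workorder gives the robot as it stands. The module is installed in compiled form; this text tells all that it offers.
- The arm moves only by the tool step_arm, never from a script. Its argument "deltas" is a list of rows, each a list of 5 numbers: the gripper command: -1 is fully open, 1 is shut, values between are in proportion, then the shift along the tool's x, y, z as a fraction of full scale, then the turn about the tool's z as a fraction of full scale. A call has 1 to 20 rows; each row is the pose to reach, as a shift and turn from the pose commanded when the call began, along the tool's axes at that moment, turning the shorter way round; what a row does not reach only later rows make up. Full scale, the value 1, is 100 mm for a shift and 2 pi rad for a turn. A row lasts 1/10 s, in which the tool goes at most 50 mm and 8.59 degrees, less where a joint would pass 70% of its speed; a pose out of reach is approached as far as the arm can. A call with a number of a shift or a turn outside -1 to 1 is refused whole. A call with a gripper value outside its range is refused whole. The fingers move at their own pace and stop on an object; "force" is the grip in N (left out, the last holds). Time passes only in rows, so rows that repeat a pose let the fingers close. It gives the time, the measured TCP pose, the force, the opening and the grip force at its end, in the units of the state.
- ctrl.get_obs(): the state, without advancing time (a new reading comes with each control period).
- eyes.camera(name): name is "side" or "top" or "wrist"; returns a dict with "color" (384x512x3 uint8, red, green, blue), "depth" (384x512 float32, m along the optical axis (not along the pixel's ray), 0 where there is no reading), "K" (3x3 intrinsics, pixels), "R" (3x3) and "t" (3): a world point X has camera coordinates R X + t; the wrist camera has in their place "mount" (4x4, takes a point from camera to tool coordinates, whose origin is the TCP and whose axes are the flange's). Camera axes: x right, y down, z forward; pixel columns grow to the right and rows downward; lengths in m; the calibration is good to about 2 mm. A picture is of the moment at which its call begins: read the wrist's pose just before it.
- workorder.close_job(): hands the job in; it is judged then, once.
The state is a dict: "time": time; "joint_positions": joint angles; "joint_velocities": joint speeds; "joint_efforts": joint torques, N m; "position": TCP position; "tcp_rot": TCP orientation; "force": force on the tool from outside, world axes, zero at the start; "torque": the same for the moment, N m; "grip_width": finger opening in m; "gripper_force": force on a finger pad.
Only numpy, scipy, OpenCV 4.12 (cv2) and the standard library are available. Lean on these libraries where they do the work, as an engineer would, in place of code of your own. Each camera call takes 0.05 s, during which the arm holds its last target. There are 200 camera calls.

### The job

The service panel on top of the grey valve module is ajar. With the fingertips alone, press it down fully shut, then set a fingertip in the slot of the blue quarter-turn lock and turn it clockwise (seen from above) as far as it goes, so that the panel is locked. Do not lift the panel or pinch anything up, and leave the glassware and other loose things, including the two vials standing on the module, where they are.

Things in the scene. Friction and masses are not known exactly. Their poses are not given: they have to be found in the camera images.
- module: Fixed light-grey bench instrument with a dark front band, 280 (x) x 280 (y) x 90 mm high. Origin: centre of its underside, on the bench; x runs from its front to its back, z up. With the panel on its top shut, the blue lock's axis stands upright at module x, y = -50, 0 mm, and the lock's slot floor is 101 mm above the bench.
- panel_hinge (a point): Middle of the service panel's hinge line, at the back of the module's top: module (110, 0, 90) mm, line along the module's y. The panel is a pale plate on top of the module, reaching 235 mm forward from here, 178 mm wide, 8 mm thick; its top is 98 mm above the bench when shut.
- cam_slot (a point): On the lock's axis, at its slot's floor. The lock is a blue disc 104 mm across, on the panel 160 mm forward of the hinge; its rim stands 15 mm above the slot's dark floor. The slot runs through the middle, closed at both ends: 88 mm long along this frame's y, 40 mm wide along its x; shut fingers fit in either half. z points out of the panel.
- panel (a joint): Angle of the panel in rad: 0 is fully shut (a hard stop), growing as its front edge rises; it starts ajar at 0.10 to 0.22. The hinge is stiff and the panel stays where it is left; a push of 2 to 3 N down on the lock moves it.
- cam (a joint): Lock angle, rad, growing clockwise seen from above. Near 0 (starts 0 to 0.25) the slot lies across the panel, towards the grey marks: free. At 1.571, a hard stop, it points along module x, at the green marks: locked. Friction 0.1 N m (4 N at 25 mm); stays where left. If turned while the panel is ajar, its tongue keeps the panel from shutting.
- vial_a: Loose glass vial with a blue cap, 16 mm in diameter, 40 mm tall, standing on the module's top beside the panel on the module's +y side. Origin: centre of its underside. Leave alone.
- vial_b: The same with a white cap, on the module's -y side. Leave alone.
- flask: Loose conical glass flask on the bench, 82 mm across the foot, 120 mm tall. Origin: centre of its underside. Leave alone.
- reagent: Loose amber bottle with a blue cap, 74 mm in diameter, 150 mm tall. Origin: centre of its underside. Leave alone.
- beaker: Loose clear plastic beaker, 72 mm in diameter, 90 mm tall. Origin: centre of its underside. Leave alone.
- wipes: Loose green and white box of wipes, 120 x 220 x 85 mm high. Origin: centre of its underside. Leave alone.
- tray: Loose white divided tray, 100 x 150 x 35 mm high. Origin: centre of its underside. Leave alone.

How it is judged:
By the outcome, as a careful person would: the job done as asked, in the order asked, and still so for the second after the job is handed in, with the robot touching nothing.
It also fails if it takes over 45 s, if anything falls off the work surface, if the arm or the gripper's body presses on something with over 40 N, if the wrist force passes 120 N, or if a joint passes its speed limit or range.

## Working session

There is one attempt and no reset: what is moved stays moved. The work goes in short steps, Python scripts to look and compute and a tool call to move; the robot and the scene stay as the last step left them, time stands still between calls to the robot, and variables do not carry over. Pictures are saved under pics/ and viewed, at most 10 in all, crops included, and the job is handed in when it is done.

Besides the shell and the picture viewer there is one more tool, called after "Call:" in YAML: its name, and indented under it one key for each argument. step_arm: Moves the arm, as the interface text tells. Shift numbers are shares of 100 mm and turn numbers shares of 2 pi rad, none past 1 either way. Its arguments: {"type":"object","properties":{"deltas":{"type":"array","items":{"type":"array","items":{"type":"number"}}},"force":{"type":"number"}},"required":["deltas"]}

```bash
mkdir -p pics; cat > h.py <<'E'
import numpy as np, cv2
from bench import ctrl, eyes
def snap(n,f):
    c=eyes.camera(n); cv2.imwrite('pics/'+f,c['color'][:,:,::-1]); np.savez('pics/'+f+'.npz',**c); return c
def cloud(c,R=None,t=None):
    d=c['depth'].astype(float);h,w=d.shape;u,v=np.meshgrid(np.arange(w),np.arange(h));K=c['K']
    P=np.stack([(u-K[0,2])/K[0,0]*d,(v-K[1,2])/K[1,1]*d,d],-1)
    return (P-c['t'])@c['R']   # R^T (P-t)
E
python3 - <<'E'
from h import *
a=snap('top','top1.png');b=snap('side','side1.png')
cv2.imwrite('pics/both1.png',np.hstack([cv2.resize(x['color'][:,:,::-1],(400,300)) for x in (a,b)]))
o=ctrl.get_obs();print(o)
E
```

```text
{'time': 0.1, 'joint_positions': array([-1.12198035e+00,  4.23771633e-01,  1.63060765e+00, -1.17154018e-05,
        1.08859015e+00, -1.89893722e-02]), 'joint_velocities': array([ 4.18573382e-04, -1.84177015e-03, -1.05877528e-03, -5.84024196e-04,
        3.34596372e-04, -2.25742274e-05]), 'joint_efforts': array([-7.17415551e-04, -5.45612025e+01, -2.74323785e+01,  6.45295554e-02,
        1.87627907e-02, -2.22147463e-05]), 'position': array([ 0.28163907, -0.55738575,  0.22197725]), 'tcp_rot': array([-3.05473641e+00, -7.27841830e-01,  4.76931992e-04]), 'force': array([-0.70142923,  0.4108926 ,  0.13856844]), 'torque': array([-0.03721506,  0.02444818, -0.04732752]), 'gripper_force': 0.0, 'grip_width': 0.08779544635053292}
```

View pics/top1.png

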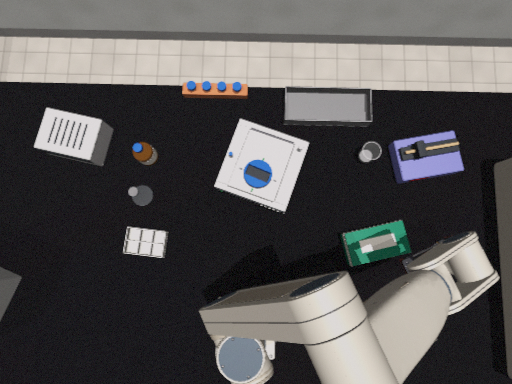

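View pics/side1.png

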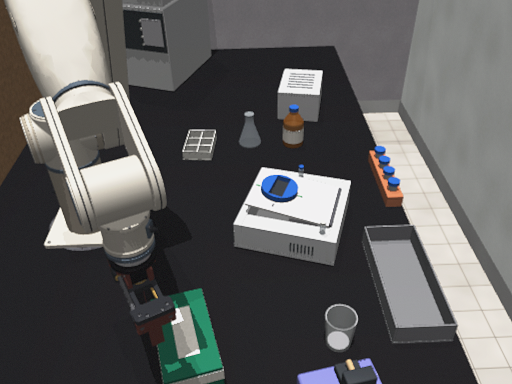

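The top view shows the module around (262,166) px, with the blue lock at about (258,174) and its dark slot across it. The vials are at (231,154) and (299,150). In the side view the lock is at about (280,187).

```bash
cat > meas.py <<'E'
from h import *
import sys
def run(fn,c=None):
    c=dict(np.load(fn)) if c is None else c
    X=cloud(c); hsv=cv2.cvtColor(c['color'],cv2.COLOR_RGB2HSV)
    return c,X,hsv
if __name__=='__main__':
    c,X,hsv=run('pics/top1.png.npz')
    print('R',c['R'].round(3).tolist())
    b=(cv2.inRange(hsv,(100,120,80),(125,255,255))>0)
    n,l,s,ce=cv2.connectedComponentsWithStats(b.astype(np.uint8))
    for i in range(1,n):
        if s[i,4]>5: print('blue',s[i],ce[i].round(1),np.median(X[l==i],0).round(4))
    v,u=np.mgrid[0:384,0:512]
    win=(abs(u-262)<55)&(abs(v-166)<55)
    # module top: heights
    m=win&(X[...,2]>.08)&(X[...,2]<.2)
    P=X[m][:,:2].astype(np.float32); r=cv2.minAreaRect(P*1000); print('module rect',r, cv2.boxPoints(r).round(0).tolist())
    # side cam for panel, all
    i=np.argmax(np.where(b,1,0)*0+ (l==1+np.argmax(s[1:,4])))
    L=l==1+np.argmax(s[1:,4])
    A=X[L];print('disc n',len(A)); G=np.c_[A[:,:2],np.ones(len(A))]
    print('disc plane',np.linalg.lstsq(G,A[:,2],rcond=None)[0], A.mean(0), A.min(0),A.max(0))
    dk=win&(hsv[...,2]<90)&(np.hypot(u-258,v-174)<14)
    print('slot px',dk.sum(),cv2.minAreaRect(np.argwhere(dk)[:,::-1].astype(np.float32)),X[dk].mean(0), cv2.minAreaRect((X[dk][:,:2]*1000).astype(np.float32)))
    im=cv2.resize(c['color'][110:220,205:320,::-1],None,fx=5,fy=5,interpolation=cv2.INTER_CUBIC);cv2.imwrite('pics/crop1.png',im)
E
python3 meas.py
```

```text
R [[0.026, -1.0, -0.005], [-0.989, -0.025, -0.146], [0.146, 0.009, -0.989]]
blue [187  81   9   9  60] [190.8  85. ] [0.917  0.24   0.0724]
blue [202  81   9   9  57] [206.1  85.4] [0.9184 0.1812 0.0722]
blue [218  82   8   9  59] [221.3  85.8] [0.9171 0.121  0.0714]
blue [233  82   8   9  59] [236.4  86. ] [0.9164 0.0626 0.0721]
blue [132 142  11  10  77] [136.9 146.9] [0.644  0.4076 0.1495]
blue [229 152   3   4   9] [230.3 153.4] [0.6337 0.0716 0.1293]
blue [244 160  28  28 390] [257.3 173.3] [ 0.5604 -0.0299  0.1341]
module rect ((604.294921875, -42.5123291015625), (280.8895263671875, 282.9792175292969), 71.5682144165039) [[426.0, -131.0], [694.0, -220.0], [783.0, 46.0], [514.0, 135.0]]
disc n 390
disc plane [-0.11915236  0.01727473  0.20125159] [ 0.56111873 -0.0300359   0.1338741 ] [ 0.5097464  -0.07971238  0.10886815] [0.61184464 0.01848237 0.14615561]
slot px 198 ((257.5917053222656, 172.5798797607422), (22.615386962890625, 8.769230842590332), 22.61986541748047) [ 0.56483756 -0.03089959  0.12677742] ((452.134521484375, -18.358409881591797), (84.28697967529297, 277.5324401855469), 84.04426574707031)
```

View pics/crop1.png

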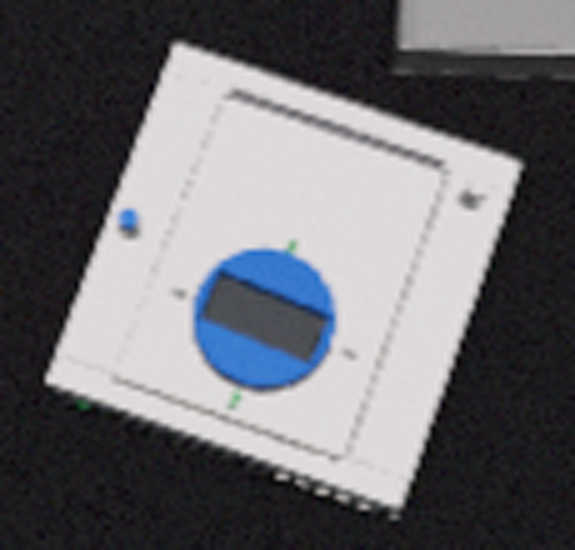

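Cam starts at about 0.1 rad and panel at about 0.12 to 0.15. My plan is to part the fingers about 44 mm (71 mm over their backs), put one fingertip in each half of the slot, press shut, then turn about the lock axis. First I'll travel over there.

Call:
step_arm:
  deltas:
    - [0,0.974,-0.69,0,0]
    - [0,0.974,-0.69,0,0]
    - [0,0.974,-0.69,0,0]
    - [0,0.974,-0.69,0,0]

```text
time: 0.5
position: [0.3385, -0.4499, 0.2224]
tcp_rot: [-3.054, -0.732, 0.0]
force: [1.1, 0.3, -0.1]
grip_width: 0.0592
gripper_force: 0.0
```

Call:
step_arm:
  deltas:
    - [0,0.974,-0.69,0,0]
    - [0,0.974,-0.69,0,0]
    - [0,0.974,-0.69,0,0]
    - [0,0.974,-0.69,0,0]

```text
time: 0.9
position: [0.3941, -0.3457, 0.2226]
tcp_rot: [-3.055, -0.732, 0.0]
force: [0.0, -0.3, 1.0]
grip_width: 0.0436
gripper_force: 0.0
```

Call:
step_arm:
  deltas:
    - [0,0.974,-0.69,0,0]
    - [0,0.974,-0.69,0,0]
    - [0,0.974,-0.69,0,0]
    - [0,0.974,-0.69,0,0]

```text
time: 1.3
position: [0.4502, -0.2411, 0.2227]
tcp_rot: [3.055, 0.731, 0.0]
force: [-0.8, 0.0, 0.8]
grip_width: 0.044
gripper_force: 0.0
```

Call:
step_arm:
  deltas:
    - [0,0.974,-0.69,0,0]
    - [0,0.974,-0.69,0,0]
    - [0,0.974,-0.69,0,0]
    - [0,0.974,-0.69,0,0]

```text
time: 1.7
position: [0.5062, -0.1361, 0.2227]
tcp_rot: [3.055, 0.731, 0.001]
force: [0.3, -0.3, 0.6]
grip_width: 0.0438
gripper_force: 0.0
```

Call:
step_arm:
  deltas:
    - [0,0.974,-0.69,0,-0.36]
    - [0,0.974,-0.69,0,-0.36]
    - [0,0.974,-0.69,0,-0.36]
    - [0,0.974,-0.69,0,-0.36]
    - [0,0.974,-0.69,0,-0.36]
    - [0,0.974,-0.69,0,-0.36]
    - [0,0.974,-0.69,0,-0.36]
    - [0,0.974,-0.69,0,-0.36]
    - [0,0.974,-0.69,0,-0.36]
    - [0,0.974,-0.69,0,-0.36]
    - [0,0.974,-0.69,0,-0.36]
    - [0,0.974,-0.69,0,-0.36]
    - [0,0.974,-0.69,0,-0.36]
    - [0,0.974,-0.69,0,-0.36]
    - [0,0.974,-0.69,0,-0.36]
    - [0,0.974,-0.69,0,-0.36]
    - [0,0.974,-0.69,0,-0.36]
    - [0,0.974,-0.69,0,-0.36]

```text
time: 3.5
position: [0.5609, -0.0314, 0.2226]
tcp_rot: [-0.649, -3.074, 0.0]
force: [0.0, -0.1, 0.4]
grip_width: 0.0438
gripper_force: 0.0
```

```bash
cat > w.py <<'E'
from h import *
from scipy.spatial.transform import Rotation as Ro
import sys
f=sys.argv[1]
o=ctrl.get_obs(); c=snap('wrist',f)
T=np.eye(4);T[:3,:3]=Ro.from_rotvec(o['tcp_rot']).as_matrix();T[:3,3]=o['position']
M=T@c['mount']; c['R']=M[:3,:3].T; c['t']=-c['R']@M[:3,3]
X=cloud(c);hsv=cv2.cvtColor(c['color'],cv2.COLOR_RGB2HSV);ok=c['depth']>0
yaw=np.radians(-18.4);ex=np.array([np.cos(yaw),np.sin(yaw)]);ey=np.array([-ex[1],ex[0]])
C=np.array([.6043,-.0425]);q=X[...,:2]-C;mx=q@ex;my=q@ey;Z=X[...,2]
b=(cv2.inRange(hsv,(100,120,60),(125,255,255))>0)&ok&(np.hypot(mx+.05,my)<.07)
A=X[b];(cx,cy),r=cv2.minEnclosingCircle((A[:,:2]*1000).astype(np.float32));print('disc n',b.sum(),'circ mm',cx,cy,r)
if b.sum():
    G=np.c_[mx[b],my[b],np.ones(b.sum())];p=np.linalg.lstsq(G,A[:,2],rcond=None)[0];print('slope',p)
    res=A[:,2]-G@p;k=abs(res)<.004;p=np.linalg.lstsq(G[k],A[k,2],rcond=None)[0];print('slope2',p,'angle',-np.arctan(p[0]),k.sum())
w=(hsv[...,1]<40)&(hsv[...,2]>150)&ok
pan=w&(abs(my)<.08)&(mx<.09)&(mx>-.12)&(Z>.08)&(np.hypot(mx+.05,my)>.062)
G=np.c_[mx[pan],my[pan],np.ones(pan.sum())];p=np.linalg.lstsq(G,Z[pan],rcond=None)[0];print('panel',pan.sum(),p,'angle',-np.arctan(p[0]))
rim=p[0]*mx+p[1]*my+p[2]
s=ok&(hsv[...,2]<110)&(np.hypot(mx+.05,my)<.048)&(abs(Z-rim-.004)<.008)
s=cv2.morphologyEx(s.astype(np.uint8),cv2.MORPH_OPEN,np.ones((5,5)))>0
S=X[s];
if len(S)>20:
    rr=cv2.minAreaRect((S[:,:2]*1000).astype(np.float32));print('slot',len(S),rr,S.mean(0))
    e=cv2.boxPoints(rr);d=[e[1]-e[0],e[2]-e[1]];d=max(d,key=np.linalg.norm);an=np.degrees(np.arctan2(d[1],d[0]));print('slot dir',an%180,'cam',((71.6-an+90)%180-90))
print('tool y dir',np.degrees(np.arctan2(T[1,1],T[0,1]))%180, o['position'])
E
python3 w.py wr1.png
```

```text
disc n 5526 circ mm 561.70556640625 -32.54182434082031 51.948577880859375
slope [-0.13618862 -0.01125841  0.12829217]
slope2 [-0.12319054 -0.00338845  0.12964598] angle 0.12257297337650043 5031
panel 11365 [-0.11693047 -0.00158424  0.11175318] angle 0.11640187963138374
slot 3077 ((564.4483032226562, -33.13969039916992), (88.54093170166016, 36.016902923583984), 68.0935287475586) [ 0.56538361 -0.03219296  0.1201772 ]
slot dir 68.09354 cam 3.506462
tool y dir 66.17258075129084 [ 0.56093301 -0.0314477   0.22262324]
```

View pics/wr1.png

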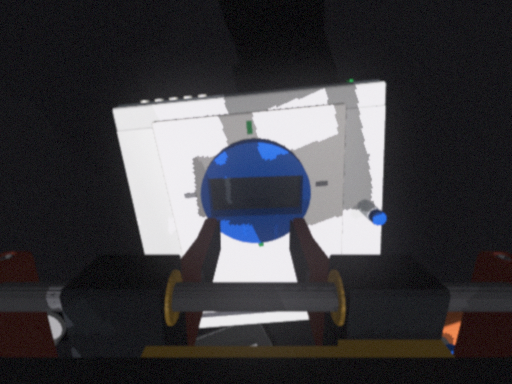

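The wrist view shows the disc centred at about (255,190) px, with the slot spanning (208–302, 177–213) and both fingertips lined up with its long axis. The panel is at about 0.12 rad. I'll lower into the slot.

Call:
step_arm:
  deltas:
    - [0,0,0,0.4,0]
    - [0,0,0,0.7,0]
    - [0,0,0,0.85,0]
    - [0,0,0,0.93,0]
    - [0,0,0,0.95,0]
    - [0,0,0,0.97,0]
    - [0,0,0,0.97,0]

```text
time: 4.25
position: [0.5615, -0.0303, 0.1264]
tcp_rot: [0.642, 3.074, 0.0]
force: [-0.2, -0.0, 0.3]
grip_width: 0.044
gripper_force: 0.0
```

Call:
step_arm:
  deltas:
    - [0,0,0,0.04,0]
    - [0,0,0,0.08,0]
    - [0,0,0,0.12,0]
    - [0,0,0,0.16,0]
    - [0,0,0,0.19,0]
    - [0,0,0,0.22,0]
    - [0,0,0,0.24,0]

```text
time: 4.95
position: [0.5607, -0.0303, 0.1013]
tcp_rot: [-0.642, -3.075, 0.0]
force: [-1.2, 1.3, 6.6]
grip_width: 0.0438
gripper_force: 3.4
```

Call:
step_arm:
  deltas:
    - [0,0,0,0.01,0]
    - [0,0,0,0.02,0]
    - [0,0,0,0.03,0]
    - [0,0,0,0.03,0]

```text
time: 5.35
position: [0.5609, -0.0303, 0.1009]
tcp_rot: [-0.642, -3.075, 0.0]
force: [-8.8, 1.2, 25.4]
grip_width: 0.0437
gripper_force: 12.9
```

Call:
step_arm:
  deltas:
    - [0,0,0,-0.04,0]
    - [0,0,0,-0.07,0]
    - [0,0,0,-0.07,0]

```text
time: 5.65
position: [0.5614, -0.0304, 0.1059]
tcp_rot: [0.642, 3.074, 0.0]
force: [0.7, 0.4, -0.5]
grip_width: 0.0441
gripper_force: 0.0
```

```bash
python3 w.py wr2.png; python3 - <<'E'
from h import *
o=ctrl.get_obs();print(o['force'],o['joint_positions'].round(2))
E
```

```text
disc n 10484 circ mm 555.767822265625 -29.45579719543457 52.33315658569336
slope [-0.03925789  0.00434442  0.11223326]
slope2 [-0.01152925  0.0004355   0.11485441] angle 0.011528744101686368 9489
panel 17397 [ 0.00026691 -0.00134784  0.09787956] angle -0.0002669058093254698
slot 5505 ((561.4695434570312, -31.78997802734375), (88.95003509521484, 36.9825553894043), 69.38861846923828) [ 0.56060788 -0.03045607  0.10157547]
slot dir 69.38862 cam 2.21138
tool y dir 66.40419437200924 [ 0.56143727 -0.0303863   0.10590666]
[ 0.15364834 -0.03092575  0.15148576] [-0.08  0.49  1.85 -0.    0.8  -1.23]
```

View pics/wr2.png

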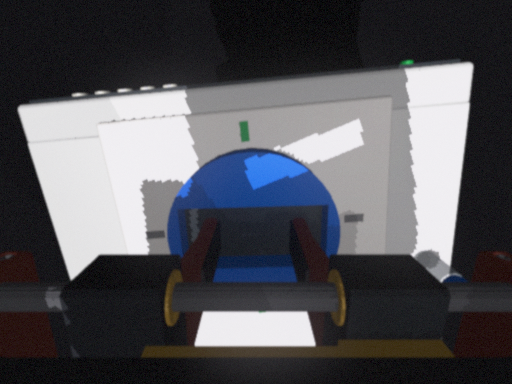

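Panel reads 0.000 rad, so it is shut. The picture shows the disc at about (253,235) px with both fingertips in the slot and clear of its walls. Next I'll centre on the axis and turn clockwise.

Call:
step_arm:
  deltas:
    - [0,0.048,0,0.02,0]
    - [0,0.048,0,0.02,0.015]
    - [0,0.048,0,0.02,0.03]
    - [0,0.048,0,0.02,0.045]
    - [0,0.048,0,0.02,0.06]
    - [0,0.048,0,0.02,0.075]
    - [0,0.048,0,0.02,0.09]
    - [0,0.048,0,0.02,0.105]
    - [0,0.048,0,0.02,0.12]
    - [0,0.048,0,0.02,0.12]

```text
time: 6.7
position: [0.5574, -0.0287, 0.1034]
tcp_rot: [1.73, 2.62, 0.001]
force: [3.5, -1.7, -2.8]
grip_width: 0.0439
gripper_force: 1.9
```

```bash
python3 w.py wr3.png; python3 - <<'E'
from h import *
o=ctrl.get_obs();print(o['force'],o['torque'],o['joint_positions'].round(2))
E
```

```text
disc n 9911 circ mm 558.7595825195312 -30.614765167236328 52.0345458984375
slope [-0.03753014  0.03819233  0.11260569]
slope2 [-0.01519396  0.01465688  0.11450404] angle 0.015192787257952345 8622
panel 20832 [ 0.00062309 -0.00117967  0.09802372] angle -0.000623093563963242
slot 5283 ((560.0096435546875, -32.9521598815918), (88.79998016357422, 37.39143753051758), 35.761661529541016) [ 0.56291866 -0.0315205   0.10169393]
slot dir 35.76164 cam 35.838364
tool y dir 23.13012090194798 [ 0.55736181 -0.02870106  0.10336237]
[ 4.091998   -2.27801989 -2.83214312] [-0.4288258  -0.84753361  0.0470371 ] [-0.07  0.49  1.86 -0.    0.79 -0.48]
```

Call:
step_arm:
  deltas:
    - [0,0,0,0,0.015]
    - [0,0,0,0,0.03]
    - [0,0,0,0,0.045]
    - [0,0,0,0,0.06]
    - [0,0,0,0,0.075]
    - [0,0,0,0,0.09]
    - [0,0,0,0,0.105]
    - [0,0,0,0,0.12]
    - [0,0,0,0,0.13]
    - [0,0,0,0,0.14]
    - [0,0,0,0,0.14]

```text
time: 7.85
position: [0.5568, -0.0294, 0.1034]
tcp_rot: [2.679, 1.637, -0.0]
force: [3.1, -6.9, -1.8]
grip_width: 0.0437
gripper_force: 2.9
```

```bash
python3 w.py wr4.png; python3 - <<'E'
from h import *
o=ctrl.get_obs();print(o['force'],o['torque'],o['joint_positions'].round(2),o['joint_efforts'].round(2))
E
```

```text
disc n 10113 circ mm 561.2874755859375 -29.787569046020508 54.04729080200195
slope [0.00211396 0.05416435 0.114289  ]
slope2 [0.00143821 0.02155299 0.11528141] angle -0.0014382091165408097 8860
panel 36987 [ 4.09142146e-06 -2.06745949e-03  9.80259452e-02] angle -4.091421455881016e-06
slot 5661 ((557.7901000976562, -33.15604782104492), (37.5907096862793, 88.96907806396484), 79.97422790527344) [ 0.56169986 -0.03441859  0.10164087]
slot dir 169.97423 cam 81.62576
tool y dir 152.85497490761156 [ 0.55682076 -0.02937501  0.10344455]
[ 3.05233956 -6.58276564 -3.11943913] [-1.23586992 -0.61081668  0.01654203] [-0.07  0.49  1.86 -0.    0.79  0.4 ] [  3.41 -51.75 -18.37   1.46   1.09   0.25]
```

Call:
step_arm:
  deltas:
    - [0,0,0,0,0.006]
    - [0,0,0,0,0.012]
    - [0,0,0,0,0.018]
    - [0,0,0,0,0.024]
    - [0,0,0,0,0.028]
    - [0,0,0,0,0.028]

```text
time: 8.5
position: [0.5567, -0.0292, 0.1035]
tcp_rot: [2.812, 1.398, -0.0]
force: [2.5, -6.1, -1.6]
grip_width: 0.0439
gripper_force: 6.3
```

```bash
python3 w.py wr5.png; python3 - <<'E'
from h import *
o=ctrl.get_obs();print(o['force'],o['torque'],o['joint_positions'].round(2),o['joint_efforts'].round(2))
E
```

```text
disc n 10103 circ mm 558.580078125 -30.59357261657715 51.93655014038086
slope [0.01358467 0.0549356  0.11480491]
slope2 [0.00574084 0.0221003  0.1154552 ] angle -0.005740776259788978 8896
panel 41759 [ 6.75845763e-05 -1.72833416e-03  9.80283517e-02] angle -6.758457623853352e-05
slot 5686 ((557.7008056640625, -32.81138610839844), (37.51240158081055, 88.62531280517578), 71.50959014892578) [ 0.56109768 -0.0349045   0.10165989]
slot dir 161.5096 cam -89.90959
tool y dir 142.87967856349047 [ 0.55673669 -0.02920067  0.10347168]
[ 2.09230405 -6.75791426 -2.09042956] [-1.09032163 -0.53532081  0.2828224 ] [-0.07  0.49  1.86 -0.    0.79  0.58] [  2.89 -51.83 -18.63   1.53   0.95   0.38]
```

Call:
step_arm:
  deltas:
    - [0,0,0,0,0.006]
    - [0,0,0,0,0.012]
    - [0,0,0,0,0.018]
    - [0,0,0,0,0.018]

```text
time: 8.95
position: [0.5564, -0.029, 0.1035]
tcp_rot: [2.879, 1.25, -0.003]
force: [0.7, -4.2, -1.4]
grip_width: 0.044
gripper_force: 67.1
```

```bash
python3 w.py wr6.png; python3 - <<'E'
from h import *
o=ctrl.get_obs();print(o['force'],o['torque'],o['grip_width'],o['joint_efforts'].round(2))
E
```

```text
disc n 10018 circ mm 558.6965942382812 -30.549968719482422 51.88700485229492
slope [0.01846657 0.05377785 0.1149625 ]
slope2 [0.0072143  0.02107783 0.11553916] angle -0.007214177232287055 8831
panel 44031 [ 7.43353155e-05 -1.58012573e-03  9.79773093e-02] angle -7.433531536021399e-05
slot 5898 ((557.3392944335938, -32.908870697021484), (37.73263931274414, 88.80276489257812), 68.64576721191406) [ 0.56071476 -0.03519423  0.10161157]
slot dir 158.64575 cam -87.04576
tool y dir 136.94611152727248 [ 0.5564102  -0.02899833  0.10351384]
[ 0.87015373 -5.37710575 -1.12175214] [-1.04407603 -0.39247706  4.90008085] 0.0437779857411796 [ -1.74 -51.45 -19.05   4.59   0.64   4.8 ]
```

There's 4.9 N m against the lock, so it is on its hard stop. I'll back the fingers off to mid-slot and lift out.

Call:
step_arm:
  deltas:
    - [0,0,0,0,-0.02]
    - [0,0,0,0,-0.04]
    - [0,0,0,0,-0.06]
    - [0,0,0,0,-0.06]

```text
time: 9.4
position: [0.5557, -0.0278, 0.1033]
tcp_rot: [-2.606, -1.75, 0.0]
force: [-0.4, 0.1, -0.2]
grip_width: 0.0441
gripper_force: 0.0
```

Call:
step_arm:
  deltas:
    - [0,0,0,-0.1,0]
    - [0,0,0,-0.25,0]
    - [0,0,0,-0.5,0]
    - [0,0,0,-0.8,0]
    - [0,0,0,-1,0]
    - [0,0,0,-1,0]

```text
time: 10.0
position: [0.5583, -0.0283, 0.2071]
tcp_rot: [2.608, 1.747, 0.008]
force: [-0.2, 0.5, -0.2]
grip_width: 0.044
gripper_force: 0.0
```

```bash
python3 w.py wr7.png; python3 - <<'E'
from h import *
a=snap('top','top2.png');b=snap('side','side2.png')
A=cv2.resize(a['color'][110:220,205:320,::-1],(400,400));B=cv2.resize(b['color'][130:270,215:365,::-1],(400,400));cv2.imwrite('pics/fin.png',np.hstack([A,B]))
E
```

```text
disc n 5518 circ mm 558.4541625976562 -30.49605941772461 51.600486755371094
slope [0.0095243  0.01629287 0.11606493]
slope2 [2.2529202e-04 3.8498877e-05 1.1588904e-01] angle -0.00022529201619785923 5043
panel 18600 [-3.63366217e-06 -1.29119940e-03  9.79936612e-02] angle 3.6336621713875363e-06
slot 3285 ((557.6865844726562, -32.86100769042969), (37.64372253417969, 88.3620376586914), 71.16409301757812) [ 0.55694087 -0.03325348  0.10137859]
slot dir 161.1641 cam -89.5641
tool y dir 157.6453329160007 [ 0.55834274 -0.02827034  0.20713921]
```

View pics/wr7.png

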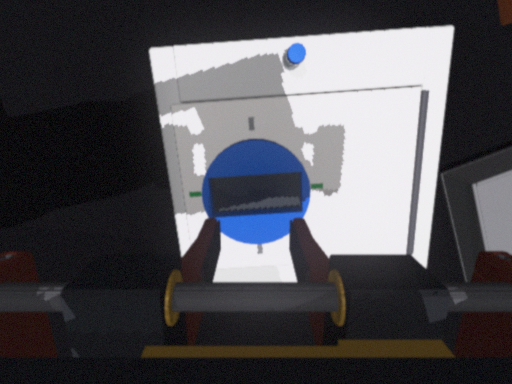

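View pics/fin.png

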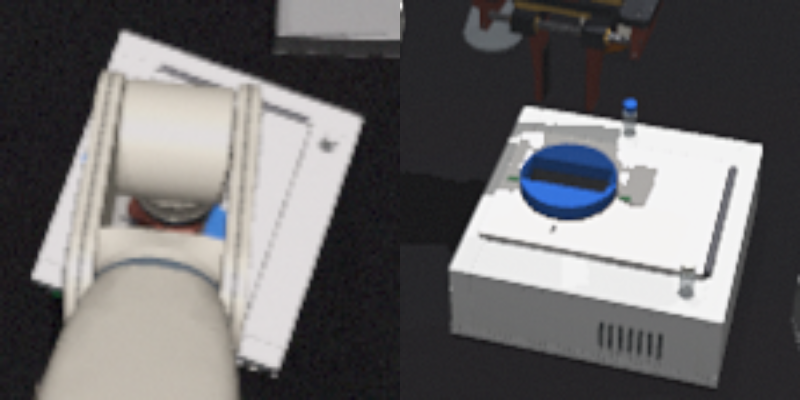

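The slot, at (210–302, 175–215) px in the wrist view, points at the green marks at (195,194) and (317,186). The panel is flat, both vials are standing, and the fingers are clear. I'm handing the job in.

```bash
python3 -c "
from bench import workorder
print(workorder.close_job())"
```

```text
the job is handed in; nothing more can be done
None
```

The panel is pressed fully shut (about 0 rad) and the blue lock is turned clockwise to its hard stop at about 90°. Both vials are still standing, the arm is clear, and I handed the job in about 10 s into the 45 s limit; no verdict came back.

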